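# Unload the tape winder and hold its dial at the third click

## Task

Lift the finished red tape roll straight up off the winder's spindle, stand it upright on the round cork coaster and let go of it. Then press the red bar of the winder's spring-return dial down with the fingers, past the first two clicks to the third, near the bottom of its travel, and finish while still holding it pressed there (it springs back if released). Leave the pineapple, the lantern and the cup where they stand.

Things in the scene. Friction and masses are not known exactly. Their poses are not given: they have to be found in the camera images.
- winder: tape winder, fixed, yawed up to 0.4 rad: grey base plate 170 (x) x 280 (y) x 25 mm; origin: centre of its underside, z up. Spindle at (0, +80 mm) on a black pad whose top is 28 mm above the sideboard. Blue dial tower, up to 131 mm high, over x +1 to +84, y -108 to -52 mm; dial axle level along y at x +30, y -80, 100 mm above the sideboard
- spindle_tip (a point): centre of the top end of the steel spindle (18 mm diameter), 84 mm above the sideboard; the roll's underside must pass above it
- roll: roll of red tape wound on a cardboard core, 54 mm outer diameter, tape 48 mm high (core 50 mm), 24 mm hole, 84 to 168 g; origin at the centre of its underside, z is its axis; starts seated on the pad with the spindle through it
- coaster: round cork coaster, 120 mm diameter, 8 mm thick, fixed; origin at the centre of its underside
- dial: spring-return dial: black disc of 62 mm diameter in the blue tower with a steel arm that ends in the red bar; origin on the axle at the disc's centre, 100 mm above the sideboard
- bar_centre (a point): centre of the red bar, 14 mm diameter, 60 mm long along the winder's y, on the dial's arm 100 mm from the axle, on the winder's -x side (nearest the robot). Moves on an arc: 0.42 rad above level at rest (141 mm above the sideboard), 0.42 rad below level at the third click (59 mm above it; 49 mm at the hard stop). Resists pressing from above with 4 to 12 N
- dial_turn (a joint): turn of the dial in rad: 0 at rest (bar up), grows as the bar is pressed down; clicks settle at about 0.30, 0.56 and, the third, 0.80 to 0.84; beyond it 12 mm of springy overtravel at the bar to a hard stop at 0.96; springs back to 0 when let go
- pineapple: yellow pineapple ornament, 76 mm diameter, 124 mm high, loose; origin at the centre of its underside; to be left alone
- lantern: small dark wooden and steel box lantern, 70 x 70 x 90 mm with a copper handle to 118 mm, loose; origin at the centre of its underside; to be left alone
- cup: blue mug, 76 mm diameter, 80 mm high, loose; origin at the centre of its underside; to be left alone
Things that resemble listed ones, but are neither listed nor needed, are in the scene too. Of the things that look like the roll, the largest one is meant.

How it is judged (in metres and radians):
On the way, in this order (a step that is already met when the one before it is completed fails the run):
1. the roll is lifted upright, clear of the spindle's tip (height (world z) of roll above 0.084 m and angle between roll's own z axis and vertical below 0.35 rad), for 0.05 s.
2. the roll stands upright on the coaster, let go (horizontal distance between roll and coaster below 0.035 m and height (world z) of roll below 0.012 m and angle between roll's own z axis and vertical below 0.1 rad and contact force between the fingers and roll below 0.1 N and linear speed of roll below 0.02 m/s), for 0.2 s.
3. the fingers press the dial to its third click (value of joint dial_turn above 0.76 rad and contact force between the fingers and dial above 2 N), for 0.2 s.
At the end, for the whole second after the job is handed in: the fingers still press the red bar with more than 2 N and hold the dial at its third click (dial above 0.76 rad; click at about 0.80, stop at 0.96); the roll stands released, upright (within 0.1 rad) and at rest on the coaster, its centre within 35 mm of the coaster's centre (all of step 2 and all of step 3 and contact force between roll and dial below 0.1 N and height (world z) of roll above 0.004 m); the arm keeps its last pose, push and grip.
It fails at once if the dial is worked before the roll has been brought to the coaster (value of joint dial_turn above 0.3 rad and horizontal distance between roll and coaster above 0.06 m).
It fails at once if the roll is dropped or tipped over (angle between roll's own z axis and vertical above 0.7 rad or linear speed of roll above 1.2 m/s).
It fails at once if a bystander is disturbed (distance of any of pineapple, lantern, cup from where it was at the start of the episode above 0.03 m or angle between any of pineapple, lantern, cup's own z axis and vertical above 0.5 rad).
It also fails if it takes over 54 s, if anything falls off the work surface, if the arm or the gripper's body presses on something with over 40 N, if the wrist force passes 120 N, or if a joint passes its speed limit or range.

## Robot

A 6-joint arm with a two-finger parallel gripper is mounted at the origin on the work surface. World frame = base frame: x ahead of the robot, y to its left, z up, the work surface at z = 0. Lengths are in m, angles in degrees, forces in N, time in s.
With the tool pointing down it reaches from about 0.375 to 0.9 m from the base axis. Payload 3.1 kg.
Tool frame: the origin (TCP) lies on the centre line of the jaws, within the pads' length; the fingertips stand 22 mm ahead of it and the grasp point (between the pads) lies 3 mm ahead of it; y points along the fingers, z is the direction in which the jaws open and shut, and the axes are right-handed (so a half turn about y gives the same grasp; the last joint's range is limited). The gripper opens to 87 mm and grips with 3 to 60 N. Pads are 19 mm wide; open, the fingers measure 117 mm over their backs; the gripper's body (75 mm by 190 mm) begins 51 mm behind the grasp point.
Start: joints at [53.142, 30.224, 82.088, -0, 67.689, -10.227], TCP at [0.28, 0.559, 0.245] pointing down, gripper open.
Joint ranges: [-176.69, 176.69], [-43.24, 126.21], [12.49, 139.97], [-82, 262], [0, 151.66], [-163.58, 163.58]. Speed limits (degrees/s): [159.86, 159.86, 180, 180, 180, 180].

## Interface

Orientations are given as a 3x3 rotation matrix whose columns are the frame's x, y, z axes.
In Python, from rig import bot gives the robot as it stands.
- The arm moves only by the tool jog_arm, never from a script. Its argument "motion" is one flat list of numbers, 6 for each row, row after row: the shift along the tool's x, y, z in mm, then the turn, a rotation vector about the tool's x, y, z in degrees. A call has 1 to 20 rows; each row is the pose to reach, as a shift and turn from the pose commanded when the call began, along the tool's axes at that moment; what a row does not reach only later rows make up. A row lasts 1/8 s, in which the tool goes at most 62.5 mm and 10.7 degrees, less where a joint would pass 70% of its speed; a pose out of reach is approached as far as the arm can. A call with a gripper value outside its range is refused whole. "gripper" is the opening, from 0 (shut) to 1 (fully open), set as the call begins (left out, the last holds). The fingers move at their own pace and stop on an object; the grip force is fixed at half the most. Time passes only in rows, so rows that repeat a pose let the fingers close. It gives the time, the measured TCP pose, the force and the opening at its end, in the units of the state.
- bot.read_state(): the state, without advancing time (a new reading comes with each control period).
- bot.capture(name): name is "side" or "top"; returns (picture, depth): 400x640x3 uint8, red, green, blue; 400x640 float32, m along the optical axis (not along the pixel's ray), 0 where there is no reading.
- bot.get_calibration(name): a dict with "mtx" (3x3 intrinsics, pixels), "pose" (4x4, takes a point from camera to world coordinates). Camera axes: x right, y up, looking along -z (the intrinsics and any distortion apply to the point x, -y, -z); pixel columns grow to the right and rows downward; lengths in m; the calibration is good to about 2 mm. A picture is of the moment at which its call begins. get_calibration takes no time and is no camera call.
- bot.hand_in(): hands the job in, once; it reports no verdict.
The state is a dict: "time_s": time; "joint_positions": joint angles; "qvel": joint speeds; "tau": joint torques, N m; "position": TCP position; "tcp_rot": TCP orientation; "force": force on the tool from outside, world axes, zero at the start; "moment": the same for the moment, N m; "opening": opening from 0.0 (shut) to 1.0 (fully open).
Only numpy, scipy, OpenCV 4.12 (cv2) and the standard library are available. Lean on these libraries where they do the work, as an engineer would, in place of code of your own. Each camera call takes 0.05 s, during which the arm holds its last target.

## Working session

There is one attempt and no reset: what is moved stays moved. The work goes in short steps, Python scripts to look and compute and a tool call to move; the robot and the scene stay as the last step left them, time stands still between calls to the robot, and variables do not carry over. Pictures are saved under pics/ and viewed, and the job is handed in when it is done.

Besides the shell and the picture viewer there is one more tool, called after "Call:" as a command line: name --argument value ..., lists and objects as JSON in quotes. jog_arm: Moves the arm, as the interface text tells. Its arguments: {"type":"object","properties":{"motion":{"type":"array","items":{"type":"number"}},"gripper":{"type":"number"}},"required":["motion"]}

```bash
ls; mkdir -p pics; python3 - <<'E'
from rig import bot
import cv2,numpy as np
for n in("side","top"):
    p,d=bot.capture(n); np.savez(f"{n}0.npz",p=p,d=d)
    cv2.imwrite(f"pics/{n}0.png",p[:,:,::-1]); c=bot.get_calibration(n); print(n,np.round(c["mtx"],2),np.round(c["pose"],3),[k for k in c])
s=bot.read_state(); print(s)
E
```

```text
pics
side [[387.67   0.   315.09]
 [  0.   387.67 194.39]
 [  0.     0.     1.  ]] [[ 0.966  0.164 -0.202  0.439]
 [-0.259  0.549 -0.795 -0.588]
 [-0.02   0.82   0.572  0.588]
 [ 0.     0.     0.     1.   ]] ['mtx', 'pose']
top [[365.1    0.   314.88]
 [  0.   365.1  194.92]
 [  0.     0.     1.  ]] [[-0.008  0.996 -0.084  0.553]
 [-1.    -0.008  0.01   0.079]
 [ 0.009  0.084  0.996  0.83 ]
 [ 0.     0.     0.     1.   ]] ['mtx', 'pose']
{'time_s': 0.1, 'joint_positions': array([ 5.31425661e+01,  3.02732658e+01,  8.21485881e+01, -1.83764789e-03,
        6.76870081e+01, -1.02288403e+01]), 'qvel': array([-0.04199142, -0.08564407, -0.19245321,  0.07414466, -0.11116131,
       -0.08700192]), 'tau': array([ 1.93249157e-04, -4.40983844e+01, -1.77149624e+01,  6.34913309e-02,
        5.33660059e-02, -5.66924120e-05]), 'position': array([0.27975777, 0.55821911, 0.24367597]), 'tcp_rot': array([[ 8.93935968e-01, -1.11592736e-03,  4.48193305e-01],
       [-4.48194589e-01, -1.53804449e-03,  8.93934698e-01],
       [-3.08224941e-04, -9.99998195e-01, -1.87506589e-03]]), 'force': array([ 0.21695661, -0.25242779, -0.49869078]), 'moment': array([-0.00202979, -0.00195199, -0.05860757]), 'opening': 1.0001809151117036}
```

View pics/side0.png

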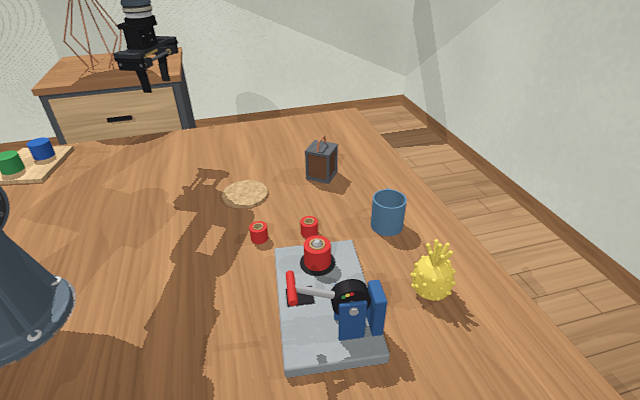

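View pics/top0.png

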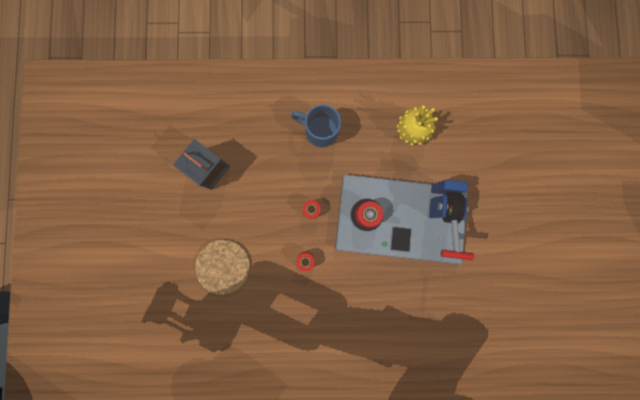

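Side view: the roll on the spindle is at (317,250), the two small look-alikes are at (259,232) and (309,226), the coaster at (245,193) and the red bar at (291,289). In the top view the roll is at (370,214), the look-alikes at (312,208) and (305,261), the coaster at (222,266) and the bar at (457,255). I choose the roll on the winder because it is the largest and sits on the spindle.

```bash
cat > h.py <<'E'
from rig import bot
import cv2,numpy as np
def cloud(n,d):
    c=bot.get_calibration(n);K=c["mtx"];P=c["pose"]
    v,u=np.mgrid[:400,:640]
    X=np.stack([(u-K[0,2])/K[0,0]*d,-(v-K[1,2])/K[1,1]*d,-d],-1)
    return X@P[:3,:3].T+P[:3,3]
def proj(n,w):
    c=bot.get_calibration(n);K=c["mtx"];P=c["pose"]
    q=(np.asarray(w)-P[:3,3])@P[:3,:3]
    return np.stack([K[0,0]*q[...,0]/-q[...,2]+K[0,2],-K[1,1]*q[...,1]/-q[...,2]+K[1,2]],-1)
E
python3 - <<'E'
from h import *
for n in("top","side"):
    z=np.load(f"{n}0.npz");p,d=z["p"],z["d"];W=cloud(n,d)
    hsv=cv2.cvtColor(p,cv2.COLOR_RGB2HSV)
    red=(((hsv[...,0]<6)|(hsv[...,0]>174))&(hsv[...,1]>170)&(hsv[...,2]>70)&(d>0)).astype(np.uint8)
    k,l,st,ce=cv2.connectedComponentsWithStats(red)
    for i in range(1,k):
        if st[i,4]>30:
            w=W[l==i]; print(n,"red",ce[i].round(),st[i,4],np.median(w,0).round(3),w.min(0).round(3),w.max(0).round(3))
            if n=="top":
                t=w[w[:,2]>w[:,2].max()-0.006]; c,r=cv2.minEnclosingCircle(t[:,:2].astype(np.float32)); print("  top circle",np.round(c,4),round(r,4),np.median(t[:,2]).round(4))
    if n=="top":
        # coaster
        m=(W[...,2]>0.004)&(W[...,2]<0.014)&(d>0); m2=np.zeros_like(m);m2[225:310,180:265]=1;m&=m2
        c,r=cv2.minEnclosingCircle(W[m][:,:2].astype(np.float32));print("coaster",np.round(c,4),r,np.median(W[m][:,2]), W[m].mean(0).round(4))
        tb=W[300:330,500:600][...,2];print("table z",np.median(tb))
        m=(W[...,2]>0.019)&(W[...,2]<0.031)&(d>0); m2[:]=0;m2[165:275,325:480]=1;m&=m2
        (cx,s,a)=cv2.minAreaRect(W[m][:,:2].astype(np.float32));print("plate",cx,s,a,np.median(W[m][:,2]))
        for nm,(u0,u1,v0,v1) in dict(cup=(285,345,95,155),pine=(390,445,95,155),lan=(165,240,130,195)).items():
            w=W[v0:v1,u0:u1].reshape(-1,3);w=w[w[:,2]>0.03];print(nm,w.min(0).round(3),w.max(0).round(3))
z=np.load("side0.npz");p=z["p"];q=np.load("top0.npz")["p"]
cv2.imwrite("pics/crop0.png",np.hstack([cv2.resize(p[210:390,230:430],(400,360),interpolation=2),cv2.resize(q[160:295,280:430+50],(400,270),interpolation=2)[:,:] if 0 else cv2.resize(q[160:280,330:480],(400,360))])[:,:,::-1])
E
```

```text
top red [311. 209.] 141 [0.589 0.08  0.035] [ 0.572  0.059 -0.001] [0.609 0.097 0.039]
  top circle [0.5898 0.0797] 0.0193 0.0351
top red [369. 214.] 253 [ 0.576 -0.039  0.075] [ 0.553 -0.066  0.071] [ 0.601 -0.015  0.079]
  top circle [ 0.5767 -0.0411] 0.0258 0.075
top red [459. 255.] 164 [ 0.496 -0.196  0.146] [ 0.488 -0.221  0.14 ] [ 0.504 -0.164  0.15 ]
  top circle [ 0.4962 -0.1925] 0.0296 0.146
top red [305. 261.] 157 [0.477 0.093 0.035] [ 0.454  0.074 -0.002] [0.496 0.113 0.039]
  top circle [0.4769 0.0941] 0.0198 0.0352
coaster [0.4771 0.2668] 0.07991697639226913 0.007142931854554391 [0.4651 0.2794 0.0072]
table z -0.0011509014643288351
plate (0.5680765509605408, -0.12044940888881683) (0.2794172763824463, 0.16978412866592407) 83.1003646850586 0.024040940193198357
cup [0.553 0.018 0.03 ] [0.809 0.122 0.83 ]
pine [ 0.553 -0.19   0.031] [0.812 0.079 0.83 ]
lan [0.553 0.079 0.03 ] [0.735 0.363 0.83 ]
side red [315. 248.] 925 [ 0.579 -0.054  0.051] [ 0.552 -0.069 -0.001] [0.611 0.144 0.079]
side red [259. 234.] 281 [0.477 0.079 0.027] [0.459 0.072 0.001] [0.497 0.146 0.039]
side red [291. 289.] 286 [ 0.498 -0.2    0.147] [ 0.49  -0.224  0.029] [ 0.507 -0.1    0.15 ]
```

View pics/crop0.png

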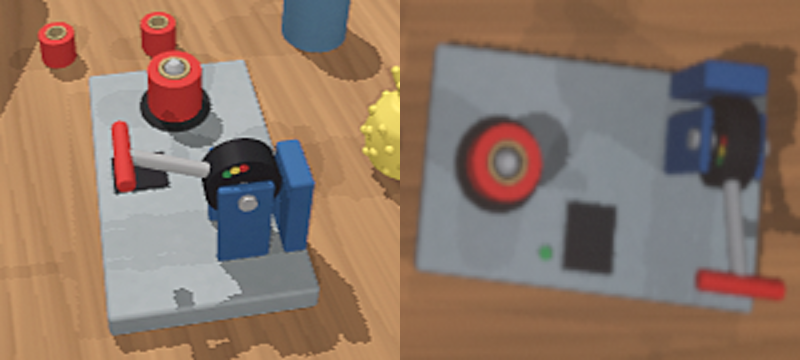

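The crop confirms it: the large roll with its cardboard core sits on the spindle. The plate fit gives yaw ≈ -6.9°. It predicts the spindle at (0.578,-0.041) and the bar at (0.4975,-0.1925), and both agree with the direct measurements. Next I refine the coaster and work out the moves.

```bash
cat >> h.py <<'E'
def move(p_from,R,p_to): return ((np.asarray(p_to)-p_from)@R*1000).round(1)
E
python3 - <<'E'
from h import *
z=np.load("top0.npz");p,d=z["p"],z["d"];W=cloud("top",d)
m=(W[...,2]>0.003)&(W[...,2]<0.014)&(d>0); m2=np.zeros_like(m);m2[232:302,188:258]=1;m&=m2
k,l,st,ce=cv2.connectedComponentsWithStats(m.astype(np.uint8)); i=1+st[1:,4].argmax()
w=W[l==i];c,r=cv2.minEnclosingCircle(w[:,:2].astype(np.float32));print("coaster",st[i],w.mean(0),c,r)
hsv=cv2.cvtColor(p,cv2.COLOR_RGB2HSV)
for nm,(u0,u1,v0,v1) in dict(cup=(285,345,95,155),pine=(390,445,95,155),lan=(165,240,130,195)).items():
    w=W[v0:v1,u0:u1][d[v0:v1,u0:u1]>0];w=w[w[:,2]>0.02];print(nm,w.min(0).round(3),w.max(0).round(3))
s=bot.read_state();R=s["tcp_rot"]
g=np.array([.28,.559,.245])
Rn=np.array([[.8943,0,.4475],[-.4475,0,.8943],[0,-1,0]])
for q in [(.577,-.041,.2),(.577,-.041,.059)]: print(move(g,Rn,q))
print(np.rad2deg(np.arctan2(R[1,2],R[0,2])))
E
```

```text
coaster [ 195  239   54   55 2319] [0.46504757 0.27939691 0.00714613] (0.46321770548820496, 0.2796795666217804) 0.061856530606746674
cup [0.734 0.018 0.02 ] [0.809 0.122 0.082]
pine [ 0.732 -0.19   0.02 ] [ 0.812 -0.112  0.124]
lan [0.638 0.266 0.02 ] [0.735 0.363 0.12 ]
[ 534.1   45.  -403.7]
[ 534.1  186.  -403.7]
63.37212224214052
```

Call:
jog_arm --motion '[30, 2, -22, 0, -1, 0, 74, 6, -56, 0, -3, 0, 120, 10, -90, 0, -5, 0, 168, 14, -126, 0, -7, 0, 216, 18, -163, 0, -9, 0, 264, 22, -199, 0, -11, 0, 312, 26, -235, 0, -13, 0, 360, 30, -272, 0, -15, 0, 408, 34, -308, 0, -17, 0, 456, 38, -344, 0, -19, 0, 498, 42, -376, 0, -19.7, 0, 522, 44, -395, 0, -19.7, 0, 534.1, 45, -403.7, 0, -19.7, 0, 534.1, 45, -403.7, 0, -19.7, 0, 534.1, 45, -403.7, 0, -19.7, 0]' --gripper 1

```text
time_s: 1.98
position: [0.5757, -0.0401, 0.1994]
tcp_rot: [[0.993, -0.001, 0.119], [-0.119, 0.001, 0.993], [-0.001, -1.0, 0.001]]
force: [-0.3, -0.1, 0.9]
opening: 1.003
```

```bash
python3 - <<'E'
from h import *
p,d=bot.capture("side"); cv2.imwrite("pics/s1.png",p[:,:,::-1])
s=bot.read_state();print(s["time_s"],s["position"],s["tcp_rot"].round(3),s["joint_positions"].round(1))
E
```

```text
2.025 [ 0.57577525 -0.04005605  0.19954411] [[ 0.993 -0.001  0.119]
 [-0.119  0.001  0.993]
 [-0.001 -1.     0.   ]] [-15.1  29.8  91.7   0.   58.6 -98.2]
```

View pics/s1.png

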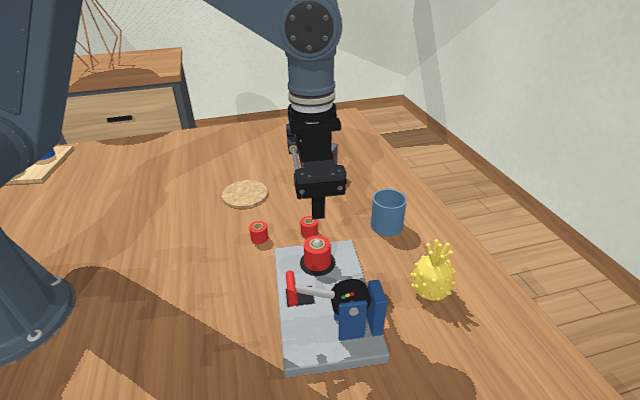

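The open gripper at (318,205) is lined up over the roll at (317,250). Descending, then closing.

Call:
jog_arm --motion '[1, 20, -1, 0, 0, 0, 1, 50, -1, 0, 0, 0, 1, 80, -1, 0, 0, 0, 1, 105, -1, 0, 0, 0, 1, 125, -1, 0, 0, 0, 1, 137, -1, 0, 0, 0, 1, 141, -1, 0, 0, 0, 1, 141, -1, 0, 0, 0]'

```text
time_s: 3.02
position: [0.5777, -0.0424, 0.0589]
tcp_rot: [[0.993, 0.001, 0.12], [-0.12, -0.0, 0.993], [0.001, -1.0, -0.0]]
force: [0.1, -0.1, -0.0]
opening: 0.996
```

Call:
jog_arm --motion '[0, 0, 0, 0, 0, 0, 0, 0, 0, 0, 0, 0, 0, 0, 0, 0, 0, 0, 0, 0, 0, 0, 0, 0, 0, 0, 0, 0, 0, 0, 0, 0, 0, 0, 0, 0]' --gripper 0

```text
time_s: 3.78
position: [0.5776, -0.0428, 0.0587]
tcp_rot: [[0.993, 0.0, 0.121], [-0.121, -0.0, 0.993], [0.0, -1.0, -0.0]]
force: [0.1, 0.3, 1.6]
opening: 0.62
```

Opening 0.62 × 87 mm = 54 mm, which matches the roll. Lifting.

Call:
jog_arm --motion '[0, -10, 0, 0, 0, 0, 0, -28, 0, 0, 0, 0, 0, -48, 0, 0, 0, 0, 0, -68, 0, 0, 0, 0, 0, -86, 0, 0, 0, 0, 0, -97, 0, 0, 0, 0, 0, -100, 0, 0, 0, 0, 0, -100, 0, 0, 0, 0]'

```text
time_s: 4.78
position: [0.5772, -0.0426, 0.1585]
tcp_rot: [[0.993, -0.0, 0.121], [-0.121, 0.0, 0.993], [-0.0, -1.0, 0.0]]
force: [-0.4, 0.1, -0.4]
opening: 0.623
```

```bash
python3 - <<'E'
from h import *
p,d=bot.capture("side"); cv2.imwrite("pics/s2.png",p[:,:,::-1])
s=bot.read_state();print(s["time_s"],s["position"],s["force"],s["opening"])
print(move(s["position"],s["tcp_rot"],(.465,.279,s["position"][2])))
E
```

```text
4.825 [ 0.577044   -0.04258804  0.15813443] [-0.16138391  0.23006929 -0.98840247] 0.6221330118938097
[-1.500e+02  2.000e-01  3.057e+02]
```

View pics/s2.png

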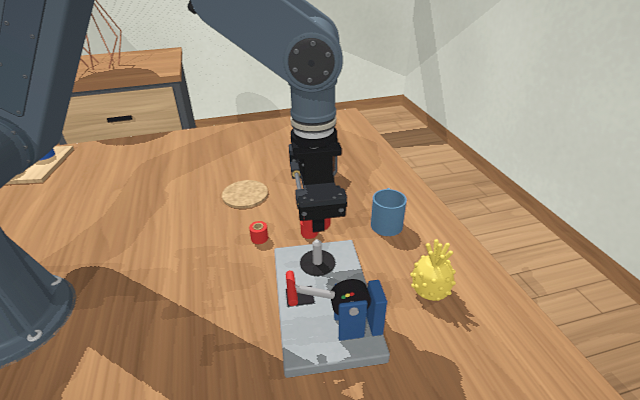

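The spindle at (317,255) is bare and the roll is in the fingers at about (313,225). Moving to the coaster.

Call:
jog_arm --motion '[-6, 0, 12, 0, 0, 0, -18, 0, 36, 0, 0, 0, -34, 0, 70, 0, 0, 0, -52, 0, 106, 0, 0, 0, -70, 0, 143, 0, 0, 0, -88, 0, 180, 0, 0, 0, -106, 0, 216, 0, 0, 0, -122, 0, 250, 0, 0, 0, -136, 0, 278, 0, 0, 0, -146, 0, 298, 0, 0, 0, -150, 0, 306, 0, 0, 0, -150, 0, 306, 0, 0, 0, -150, 0, 306, 0, 0, 0]'

```text
time_s: 6.45
position: [0.4656, 0.2785, 0.1584]
tcp_rot: [[0.993, -0.0, 0.121], [-0.121, -0.0, 0.993], [-0.0, -1.0, -0.0]]
force: [0.6, -0.8, -0.4]
opening: 0.624
```

```bash
python3 - <<'E'
from h import *
p,d=bot.capture("side"); np.savez("s3.npz",p=p,d=d);cv2.imwrite("pics/s3.png",p[:,:,::-1])
s=bot.read_state();print(s["time_s"],s["position"],s["force"],s["opening"],s["tcp_rot"].round(3))
W=cloud("side",d);hsv=cv2.cvtColor(p,cv2.COLOR_RGB2HSV)
red=(((hsv[...,0]<6)|(hsv[...,0]>174))&(hsv[...,1]>170)&(hsv[...,2]>70)&(d>0)).astype(np.uint8)
k,l,st,ce=cv2.connectedComponentsWithStats(red)
for i in range(1,k):
    if st[i,4]>30: w=W[l==i];print(ce[i].round(),st[i,4],np.percentile(w,2,0).round(3),np.percentile(w,98,0).round(3))
E
```

```text
6.5 [0.46577815 0.27842485 0.15846307] [ 0.88278051  0.4113437  -1.11886273] 0.6191775985185062 [[ 0.993 -0.     0.122]
 [-0.122 -0.     0.993]
 [-0.    -1.    -0.   ]]
[244. 147.] 128 [0.462 0.241 0.132] [0.49  0.267 0.18 ]
[229. 148.] 68 [0.442 0.258 0.131] [0.451 0.275 0.174]
[309. 229.] 273 [0.573 0.059 0.003] [0.608 0.097 0.039]
[259. 233.] 283 [0.46  0.074 0.004] [0.496 0.112 0.039]
[291. 289.] 296 [ 0.49  -0.223  0.029] [ 0.505 -0.113  0.15 ]
```

View pics/s3.png

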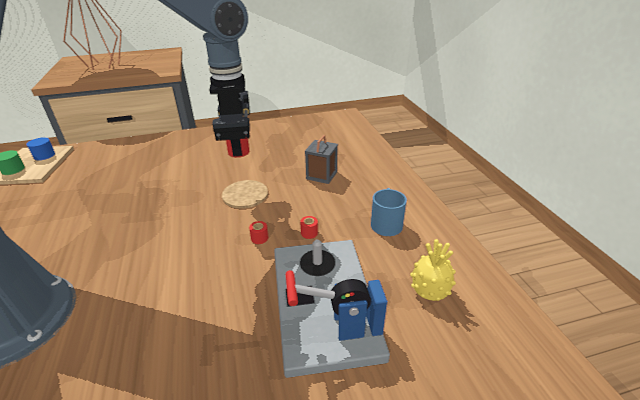

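The roll hangs upright over the coaster (roll at (238,148), coaster at (245,193)), with its underside at about 0.129 m. Lowering.

Call:
jog_arm --motion '[0, 15, 0, 0, 0, 0, 0, 40, 0, 0, 0, 0, 0, 65, 0, 0, 0, 0, 0, 88, 0, 0, 0, 0, 0, 105, 0, 0, 0, 0, 0, 114, 0, 0, 0, 0, 0, 117, 0, 0, 0, 0, 0, 119, 0, 0, 0, 0, 0, 119, 0, 0, 0, 0, 0, 119, 0, 0, 0, 0]'

```text
time_s: 7.75
position: [0.4658, 0.2793, 0.0401]
tcp_rot: [[0.993, 0.001, 0.121], [-0.121, 0.0, 0.993], [0.001, -1.0, 0.0]]
force: [-0.1, -0.8, -1.1]
opening: 0.624
```

Call:
jog_arm --motion '[0, 0.7, 0, 0, 0, 0, 0, 1.5, 0, 0, 0, 0, 0, 1.5, 0, 0, 0, 0, 0, 1.5, 0, 0, 0, 0]'

```text
time_s: 8.25
position: [0.4657, 0.2793, 0.0387]
tcp_rot: [[0.993, 0.001, 0.121], [-0.121, 0.0, 0.993], [0.001, -1.0, 0.0]]
force: [-1.2, -0.0, 5.9]
opening: 0.624
```

Contact is felt at 5.9 N, at the expected height. Opening.

Call:
jog_arm --motion '[0, 0, 0, 0, 0, 0, 0, 0, 0, 0, 0, 0, 0, 0, 0, 0, 0, 0, 0, 0, 0, 0, 0, 0, 0, 0, 0, 0, 0, 0]' --gripper 1

```text
time_s: 8.88
position: [0.4654, 0.2792, 0.0379]
tcp_rot: [[0.993, -0.0, 0.121], [-0.121, -0.0, 0.993], [-0.0, -1.0, -0.0]]
force: [0.5, -1.0, -0.4]
opening: 0.985
```

Call:
jog_arm --motion '[0, -6, 0, 0, 0, 0, 0, -20, 0, 0, 0, 0, 0, -45, 0, 0, 0, 0, 0, -75, 0, 0, 0, 0, 0, -105, 0, 0, 0, 0, 0, -135, 0, 0, 0, 0, 0, -155, 0, 0, 0, 0, 0, -165, 0, 0, 0, 0, 0, -165, 0, 0, 0, 0]'

```text
time_s: 10.0
position: [0.4657, 0.2792, 0.204]
tcp_rot: [[0.993, 0.002, 0.121], [-0.121, 0.001, 0.993], [0.002, -1.0, 0.001]]
force: [-0.0, 0.5, -0.8]
opening: 1.001
```

```bash
python3 - <<'E'
from h import *
p,d=bot.capture("side"); cv2.imwrite("pics/s4.png",p[:,:,::-1])
s=bot.read_state();print(s["time_s"],s["position"],s["force"],s["opening"],s["tcp_rot"].round(3))
W=cloud("side",d);hsv=cv2.cvtColor(p,cv2.COLOR_RGB2HSV)
red=(((hsv[...,0]<6)|(hsv[...,0]>174))&(hsv[...,1]>170)&(hsv[...,2]>70)&(d>0)).astype(np.uint8)
k,l,st,ce=cv2.connectedComponentsWithStats(red)
for i in range(1,k):
    if st[i,4]>30: w=W[l==i];print(ce[i].round(),st[i,4],np.percentile(w,2,0).round(3),np.percentile(w,98,0).round(3))
w0=s["position"]
print(move(w0,s["tcp_rot"],(.4965,-.1925,.192)))
E
```

```text
10.05 [0.46522854 0.27905863 0.20312532] [ 0.49107636  0.53030466 -0.16128704] 1.000013763728429 [[ 0.993 -0.     0.121]
 [-0.121 -0.     0.993]
 [-0.    -1.    -0.   ]]
[243. 186.] 375 [0.443 0.253 0.014] [0.49  0.3   0.059]
[309. 228.] 269 [0.573 0.059 0.004] [0.608 0.098 0.039]
[259. 234.] 282 [0.46  0.073 0.005] [0.496 0.112 0.039]
[291. 289.] 296 [ 0.49  -0.223  0.029] [ 0.505 -0.112  0.149]
[  88.    11.1 -464.3]
```

View pics/s4.png

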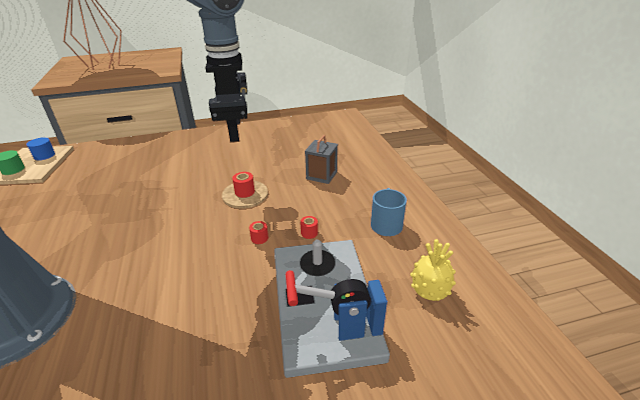

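The roll stands upright on the coaster at (243,186), centred near (0.466,0.279). Moving over the bar with the fingers shut.

Call:
jog_arm --motion '[3, 0, -16, 0, 0, 0, 9, 0, -48, 0, 0, 0, 18, 0, -92, 0, 0, 0, 27, 1, -140, 0, 0, 0, 36, 2, -188, 0, 0, 0, 45, 2, -236, 0, 0, 0, 54, 2, -284, 0, 0, 0, 63, 3, -332, 0, 0, 0, 72, 3, -378, 0, 0, 0, 79, 3, -418, 0, 0, 0, 85, 3, -448, 0, 0, 0, 88, 3, -462, 0, 0, 0, 88, 3, -464, 0, 0, 0, 88, 3, -464, 0, 0, 0, 88, 3, -464, 0, 0, 0]' --gripper 0

```text
time_s: 11.92
position: [0.4966, -0.1908, 0.2]
tcp_rot: [[0.993, -0.001, 0.119], [-0.119, 0.001, 0.993], [-0.001, -1.0, 0.001]]
force: [0.3, 0.0, 0.6]
opening: 0.007
```

```bash
python3 - <<'E'
from h import *
p,d=bot.capture("side"); q,_=bot.capture("top")
cv2.imwrite("pics/s5.png",np.hstack([cv2.resize(p[110:390,200:440],(400,466)),cv2.resize(q[130:330,300:500],(400,466))])[:,:,::-1])
s=bot.read_state();print(s["time_s"],s["position"],s["force"],s["opening"],s["tcp_rot"].round(3),s["joint_positions"])
E
```

```text
12.025 [ 0.49679393 -0.19105456  0.20011493] [-0.28843906  0.18799337 -0.16752354] 0.005774137298899889 [[ 0.993 -0.     0.119]
 [-0.119  0.     0.993]
 [-0.    -1.     0.   ]] [-3.30760023e+01  2.65849364e+01  9.80396943e+01  7.89287727e-03
  5.53923976e+01 -1.16225745e+02]
```

View pics/s5.png

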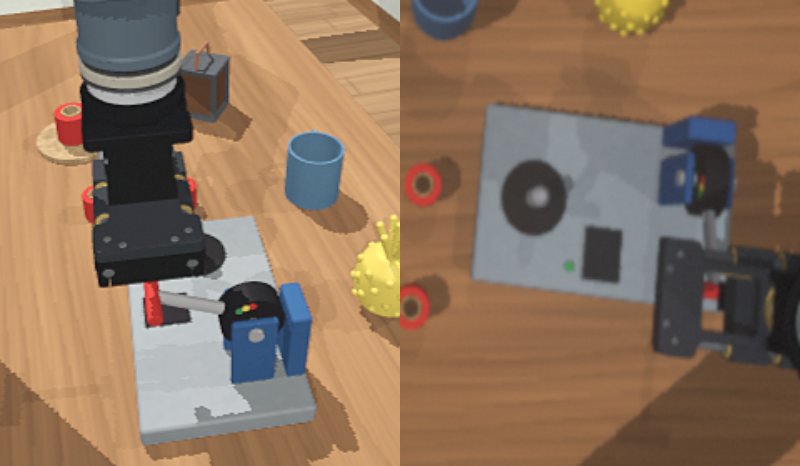

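The shut fingers are centred over the bar (side crop (155,295)). The body's long side runs along the winder's y, so it clears the tower. Pressing along the bar's arc.

Call:
jog_arm --motion '[0, 12, 0, 0, 0, 0, 0, 24, 0, 0, 0, 0, -2, 34, 0, 0, 0, 0, -5, 44, 0, 0, 0, 0, -7, 53, 0, 0, 0, 0, -8, 62, 0, 0, 0, 0, -8.5, 71, 0, 0, 0, 0, -8, 80, 0, 0, 0, 0, -7, 89, 0, 0, 0, 0, -5, 98, 0, 0, 0, 0, -2, 106, 0, 0, 0, 0, 0, 111, 0, 0, 0, 0, 1, 114, 0, 0, 0, 0, 1, 114, 0, 0, 0, 0, 1, 114, 0, 0, 0, 0]'

```text
time_s: 13.9
position: [0.4942, -0.191, 0.0854]
tcp_rot: [[0.993, -0.008, 0.12], [-0.12, 0.003, 0.993], [-0.008, -1.0, 0.002]]
force: [-6.2, -0.1, 7.1]
opening: 0.006
```

```bash
python3 - <<'E'
from h import *
p,d=bot.capture("side"); q,_=bot.capture("top")
cv2.imwrite("pics/s6.png",np.hstack([cv2.resize(p[150:390,200:440],(400,400)),cv2.resize(q[130:330,300:500],(400,400))])[:,:,::-1])
s=bot.read_state();print(s["time_s"],s["position"],s["force"],s["opening"],s["tcp_rot"].round(3))
W=cloud("side",d);hsv=cv2.cvtColor(p,cv2.COLOR_RGB2HSV)
red=(((hsv[...,0]<6)|(hsv[...,0]>174))&(hsv[...,1]>170)&(hsv[...,2]>70)&(d>0)).astype(np.uint8)
k,l,st,ce=cv2.connectedComponentsWithStats(red)
for i in range(1,k):
    if st[i,4]>20: w=W[l==i];print(ce[i].round(),st[i,4],np.percentile(w,5,0).round(3),np.percentile(w,95,0).round(3))
E
```

```text
14.0 [ 0.49412386 -0.19097876  0.085398  ] [-6.94799072 -0.39252349  7.5814403 ] 0.003350918548541746 [[ 0.993 -0.008  0.12 ]
 [-0.12   0.003  0.993]
 [-0.008 -1.     0.002]]
[314. 228.] 99 [ 0.533 -0.194  0.007] [0.608 0.089 0.243]
[253. 235.] 91 [0.46  0.076 0.005] [0.473 0.104 0.037]
```

View pics/s6.png

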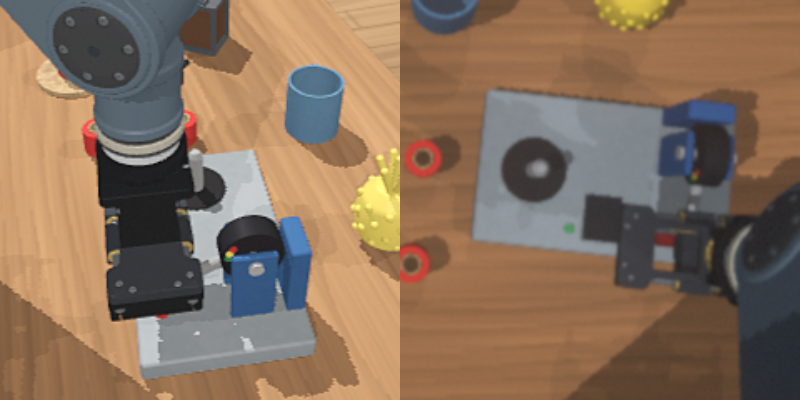

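The fingers hold against 7 N, but a lateral load of -6 N in x is trapped, from friction or from leaning on the steel arm. I'll relax it by shifting 4 mm toward the robot and then measure the bar height from the top camera.

Call:
jog_arm --motion '[-1, 0, 0, 0, 0, 0, -2, 0, 0, 0, 0, 0, -3, 0, 0, 0, 0, 0, -4, 0, 0, 0, 0, 0, -4, 0, 0, 0, 0, 0]'

```text
time_s: 14.62
position: [0.4933, -0.1912, 0.0864]
tcp_rot: [[0.993, -0.001, 0.121], [-0.121, 0.001, 0.993], [-0.001, -1.0, 0.001]]
force: [-1.7, 1.2, 9.7]
opening: 0.004
```

```bash
cat > dial.py <<'E'
from h import *
import sys
q,d=bot.capture("top")
s=bot.read_state();print(s["time_s"],s["position"],s["force"].round(1),s["tcp_rot"][2].round(3))
W=cloud("top",d);hsv=cv2.cvtColor(q,cv2.COLOR_RGB2HSV)
red=(((hsv[...,0]<6)|(hsv[...,0]>174))&(hsv[...,1]>150)&(hsv[...,2]>40)&(d>0)).astype(np.uint8)
k,l,st,ce=cv2.connectedComponentsWithStats(red)
for i in range(1,k):
    if st[i,4]>8: w=W[l==i];print(ce[i].round(),st[i,4],np.percentile(w,10,0).round(3),np.percentile(w,50,0).round(3),np.percentile(w,90,0).round(3))
# steel arm profile: points in winder frame
a=np.deg2rad(-6.9);c=np.array([.568,-.1204]);R=np.array([[np.cos(a),-np.sin(a)],[np.sin(a),np.cos(a)]])
L=(W[...,:2]-c)@R
m=(abs(L[...,1]+.08)<.003)&(L[...,0]>-.075)&(L[...,0]<.0)&(d>0)
for x,z in sorted(zip(L[m][:,0].round(3),W[m][:,2].round(3))): print((x,z),end=" ")
cv2.imwrite(f"pics/{sys.argv[1]}.png",cv2.resize(q[200:300,380:500],(720,600),interpolation=2)[:,:,::-1])
E
python3 dial.py t7
```

```text
14.675 [ 0.49325561 -0.19114336  0.0863708 ] [-2.6  1.4  9.1] [-0.001 -1.     0.001]
[311. 209.] 177 [0.574 0.063 0.032] [0.589 0.078 0.035] [0.605 0.095 0.037]
[432. 250.] 29 [ 0.498 -0.179  0.061] [ 0.5   -0.173  0.062] [ 0.504 -0.167  0.065]
[305. 261.] 181 [0.461 0.078 0.032] [0.478 0.092 0.035] [0.492 0.109 0.037]
[219. 268.] 400 [0.446 0.255 0.034] [0.468 0.271 0.055] [0.486 0.298 0.057]
(np.float64(-0.075), np.float64(0.025)) (np.float64(-0.075), np.float64(0.406)) (np.float64(-0.075), np.float64(0.408)) (np.float64(-0.074), np.float64(0.024)) (np.float64(-0.074), np.float64(0.025)) (np.float64(-0.074), np.float64(0.405)) (np.float64(-0.074), np.float64(0.406)) (np.float64(-0.074), np.float64(0.406)) (np.float64(-0.074), np.float64(0.407)) (np.float64(-0.074), np.float64(0.407)) (np.float64(-0.074), np.float64(0.407)) (np.float64(-0.073), np.float64(0.021)) (np.float64(-0.073), np.float64(0.405)) (np.float64(-0.073), np.float64(0.406)) (np.float64(-0.073), np.float64(0.406)) (np.float64(-0.073), np.float64(0.407)) (np.float64(-0.073), np.float64(0.407)) (np.float64(-0.072), np
[... 10581 characters left out ...]
(-0.006), np.float64(0.089)) (np.float64(-0.005), np.float64(0.087)) (np.float64(-0.005), np.float64(0.089)) (np.float64(-0.004), np.float64(0.021)) (np.float64(-0.004), np.float64(0.024)) (np.float64(-0.004), np.float64(0.09)) (np.float64(-0.003), np.float64(0.086)) (np.float64(-0.003), np.float64(0.089)) (np.float64(-0.002), np.float64(0.024)) (np.float64(-0.002), np.float64(0.024)) (np.float64(-0.002), np.float64(0.025)) (np.float64(-0.002), np.float64(0.089)) (np.float64(-0.001), np.float64(0.09)) (np.float64(-0.001), np.float64(0.097)) (np.float64(-0.001), np.float64(0.1)) (np.float64(-0.001), np.float64(0.102)) (np.float64(-0.0), np.float64(0.102)) (np.float64(-0.0), np.float64(0.105))
```

View pics/t7.png

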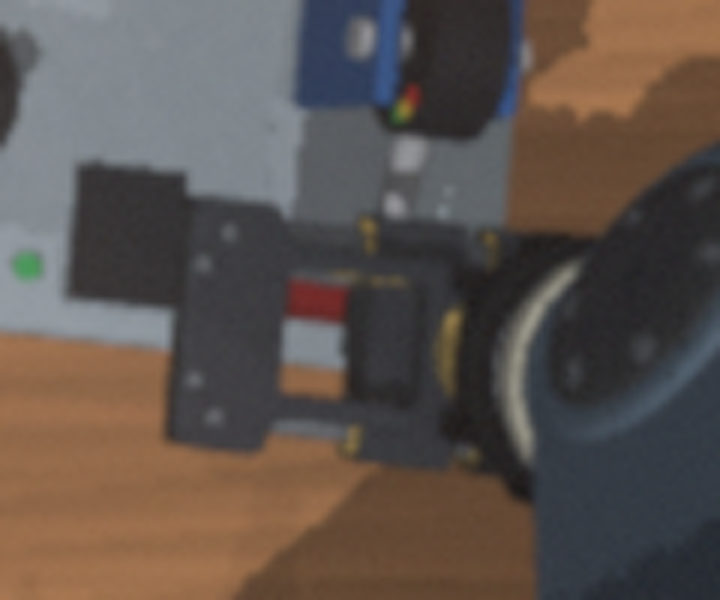

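The arm slope (0.46 rad below level) and the bar top (about 0.064 m) both put the dial at about 0.87 rad. That is past the third click and short of the stop, with about 9 N on the fingers. The lateral load has dropped to about 2 N. One short hold to confirm it is steady, then I hand in.

Call:
jog_arm --motion '[0, 0, 0, 0, 0, 0, 0, 0, 0, 0, 0, 0, 0, 0, 0, 0, 0, 0, 0, 0, 0, 0, 0, 0]'

```text
time_s: 15.18
position: [0.4932, -0.1912, 0.0864]
tcp_rot: [[0.993, -0.001, 0.121], [-0.121, 0.001, 0.993], [-0.001, -1.0, 0.001]]
force: [-2.3, 2.3, 9.5]
opening: 0.004
```

```bash
python3 - <<'E'
from h import *
q,d=bot.capture("top");W=cloud("top",d)
for nm,(u0,u1,v0,v1) in dict(cup=(285,345,95,155),pine=(390,445,95,155),lan=(165,240,130,195)).items():
    w=W[v0:v1,u0:u1][d[v0:v1,u0:u1]>0];w=w[w[:,2]>0.02];print(nm,w.min(0).round(3),w.max(0).round(3))
w=W[235:300,190:255][d[235:300,190:255]>0];w=w[w[:,2]>.045];print("roll",cv2.minEnclosingCircle(w[:,:2].astype(np.float32)),np.median(w[:,2]))
s=bot.read_state();print(s["time_s"],s["position"],s["force"].round(1))
cv2.imwrite("pics/t8.png",q[:,:,::-1])
E
```

```text
cup [0.734 0.018 0.02 ] [0.809 0.122 0.083]
pine [ 0.733 -0.19   0.02 ] [ 0.811 -0.112  0.125]
lan [0.638 0.266 0.02 ] [0.736 0.363 0.119]
roll ((0.4657647907733917, 0.2803260087966919), 0.027341574430465698) 0.05515518036574918
15.225 [ 0.49324651 -0.19114549  0.08638921] [-2.7  2.5  9.4]
```

```bash
python3 -c "
from rig import bot
print(bot.hand_in())"
```

```text
the job is handed in; nothing more can be done
None
```

I lifted the red roll off the spindle, stood it on the cork coaster and let go of it. I then pressed the dial's red bar down past the third click with the shut fingers. I handed in at about 15.2 s with the bar still held; no verdict is reported.

**Last checks:**
- **Roll:** it stands on the coaster with its centre about 1 mm from the coaster's centre. Its measured top height matches an upright roll on the coaster.
- **Dial:** both the bar height and the arm slope in the top image put it at about 0.87 rad. That is between the third click (about 0.80) and the stop (0.96). The push is a steady 9.4 N.
- **Bystanders:** the cup, pineapple and lantern are where they were to within about 1 mm.

**What disagreed:** at the end of the press a sideways load of about 6–7 N had built up on the fingers. I eased it with a 4 mm shift toward the robot, and 2–3 N of it remains. Some of the push may also be going into the steel arm next to the bar, which I could not rule out from the images.

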